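Stir the glass beads with the blue rod, then hold it tilted over the viewing card

TASK

Lift the blue-handled mixing rod straight out of the aluminium rack and, with its steel end down among the beads, stir right around the white dish so that beads on every side are clearly shifted from their places. Then draw the rod up out of the dish and finish while still holding it still over the white viewing card, steel tip above the middle of the card and at least 10 cm up, leaning half-way between upright and level with the tip lower than the handle, touching nothing but the gripper. Keep every bead in the dish, stir only with the rod (not the fingers), and leave the yellow-handled rod, the jar and the mouse as they are.

Things in the scene. Friction and masses are not known exactly. Their poses are not given: they have to be found in the camera images.
- rod_grip (a point): blue-handled mixing rod: centre of its round blue handle (18 mm diameter, 60 mm long, so it ends 30 mm above this point), 160 mm from the tip. z axis runs along the rod from tip to handle. About 60 g. The rod stands upright in one of the two rack holes (either one), its tip 15 mm above the bench; any grasp yaw will do
- rod_tip (a point): lower end of the same rod, centre of its flat foot; the straight steel shaft is 10 mm in diameter and 130 mm long up to the handle, total length 190 mm; z axis from tip to handle
- spare_grip (a point): bystander: yellow-handled rod of the same shape standing in the other rack hole; centre of its handle, 160 mm above its foot. Leave it
- rack: fixed aluminium rack block, 70 mm (its x) by 170 mm (its y) by 60 mm high; origin at the centre of its underside on the bench. Two upright 12 mm holes, 45 mm deep, at 45 mm either side of the centre along its y axis (90 mm apart). It may stand left or right of the dish
- dish_floor (a point): fixed round white dish, bolted down: centre of its inner floor, 6 mm above the bench. Inner radius 56 mm at the floor, 59 mm at the rim, wall 4 mm, rim 50 mm above the bench. Eight beads stand in a ring at 31 to 37 mm from the centre; the middle is free at the start
- bead0_center (a point): centre of a round glass bead, green, 20 mm in diameter, 10 g, loose on the dish floor
- bead1_center (a point): centre of a round glass bead, amber, 20 mm in diameter, 10 g, loose on the dish floor
- bead2_center (a point): centre of a round glass bead, green, 20 mm in diameter, 10 g, loose on the dish floor
- bead3_center (a point): centre of a round glass bead, amber, 20 mm in diameter, 10 g, loose on the dish floor
- bead4_center (a point): centre of a round glass bead, green, 20 mm in diameter, 10 g, loose on the dish floor
- bead5_center (a point): centre of a round glass bead, amber, 20 mm in diameter, 10 g, loose on the dish floor
- bead6_center (a point): centre of a round glass bead, green, 20 mm in diameter, 10 g, loose on the dish floor
- bead7_center (a point): centre of a round glass bead, amber, 20 mm in diameter, 10 g, loose on the dish floor
- card: fixed white viewing card, 180 by 180 mm, 4 mm thick; origin at the centre of its underside, on the bench; on the other side of the dish from the rack
- jar_mid (a point): bystander: small lidded sample jar, 44 mm in diameter, 60 mm high, beyond the dish; this point is half-way up
- mouse_mid (a point): bystander: white computer mouse, 100 mm (its x) by 60 mm, 32 mm high, beyond the dish; this point is 15 mm up
Mind the look-alikes: they are no part of the job. What is meant by the rack is not green, and is the smaller of those in its own colour.

How it is judged:
On the way, in this order (a step that is already met when the one before it is completed fails the run):
1. the blue rod is drawn out of the rack and held, tip above the rack's top (contact force between the fingers and rod above 1 N and height (world z) of rod_tip above 0.065 m), for 0.1 s.
2. the held rod's tip is down among the beads in the dish (contact force between the fingers and rod above 1 N and horizontal distance between rod_tip and dish_floor below 0.056 m and height (world z) of rod_tip below 0.04 m), for 0.1 s.
3. with the rod in the dish, beads in each quarter of the ring have been pushed at least 10 mm from where they began (all of step 2 and distance of any of bead0_center, bead1_center from where it was at the start of the episode above 0.01 m and distance of any of bead2_center, bead3_center from where it was at the start of the episode above 0.01 m and distance of any of bead4_center, bead5_center from where it was at the start of the episode above 0.01 m and distance of any of bead6_center, bead7_center from where it was at the start of the episode above 0.01 m), for 0.1 s.
At the end, for the whole second after the job is handed in: The gripper still holds the blue rod, still (under 2 cm/s), its tip more than 100 mm above the bench and within 60 mm (horizontally) of the card's centre, the rod leaning 30 to 60 degrees from upright with the tip lower, nothing else touching it; all eight beads are in the dish (contact force between the fingers and rod above 1 N and height (world z) of rod_tip above 0.1 m and horizontal distance between rod_tip and card below 0.06 m and angle between rod_tip's own z axis and vertical between 0.52 and 1.05 rad and linear speed of rod below 0.02 m/s and contact force between rod and rack below 0.2 N and contact force between rod and dish below 0.2 N and contact force between rod and card below 0.2 N and contact force between rod and jar below 0.2 N and contact force between rod and mouse below 0.2 N and contact force between rod and spare below 0.2 N and distance between each of bead0_center, bead1_center, bead2_center, bead3_center, bead4_center, bead5_center, bead6_center, bead7_center and dish_floor below 0.07 m); the arm keeps its last pose, push and grip.
It fails at once if a bead leaves the dish (not (distance between each of bead0_center, bead1_center, bead2_center, bead3_center, bead4_center, bead5_center, bead6_center, bead7_center and dish_floor below 0.07 m)).
It fails at once if the fingers push the beads (contact force between the fingers and bead0 above 0.5 N or contact force between the fingers and bead1 above 0.5 N or contact force between the fingers and bead2 above 0.5 N or contact force between the fingers and bead3 above 0.5 N or contact force between the fingers and bead4 above 0.5 N or contact force between the fingers and bead5 above 0.5 N or contact force between the fingers and bead6 above 0.5 N or contact force between the fingers and bead7 above 0.5 N).
It fails at once if the yellow-handled rod is disturbed (more than 15 mm) (distance of spare_grip from where it was at the start of the episode above 0.015 m).
It fails at once if the jar or the mouse is moved more than 15 mm (distance of any of jar_mid, mouse_mid from where it was at the start of the episode above 0.015 m).
It also fails if it takes over 67 s, if anything falls off the work surface, if the arm or the gripper's body presses on something with over 40 N, if the wrist force passes 120 N, or if a joint passes its speed limit or range.

ROBOT

A 6-joint arm with a two-finger parallel gripper is mounted at the origin on the work surface. World frame = base frame: x ahead of the robot, y to its left, z up, the work surface at z = 0. Lengths are in m, angles in rad, forces in N, time in s.
With the tool pointing down it reaches from about 0.275 to 0.725 m from the base axis. Payload 5.6 kg.
Tool frame: the origin (TCP) lies at the very end of the fingers, on their centre line; the grasp point (between the pads) lies 19 mm behind it (bot.hold_point_z is the z of the grasp point in the tool frame, in m); z points along the fingers, y is the direction in which the jaws open and shut (so a half turn about z gives the same grasp; the last joint's range is limited). The gripper opens to 85 mm and grips with 20 to 120 N. Pads are 22 mm wide; open, the fingers measure 114 mm over their backs; the gripper's body (76 mm by 85 mm) begins 54 mm behind the grasp point. The pads swing forward as they close: fully open they stand 13 mm farther back than shut.
Start: joints at [-0.822, 0.255, 0.108, 0, -1.424, -0.285], TCP at [0.246, -0.492, 0.231] pointing down, gripper open.
Joint ranges: [-2.95, 2.95], [-1.21, 1.97], [-1.09, 1.5], [-2.87, 1.71], [-2.94, -0.07], [-3.05, 3.05]. Speed limits (rad/s): [2.57, 2.57, 3.14, 3.14, 3.14, 3.14].

INTERFACE

Orientations are given as a unit quaternion [x, y, z, w].
In Python, from bench import bot, viewer, job gives the robot as it stands.
- The arm moves only by the shell command python3 -m handwheel 'ROWS' [FORCE]. ROWS is JSON, a list of rows, each an object with "dr": the turn, a rotation vector about the tool's x, y, z in rad, a list of three; "dp": the shift along the tool's x, y, z in mm, a list of three; "fingers": the closure in counts, from 0 (fully open) to 255 (shut). A call has 1 to 8 rows; each row is the pose to reach, as a shift and turn from the pose measured when the call began, along the tool's axes at that moment; what a row does not reach only later rows make up. A row lasts 1/10 s, in which the tool goes at most 50 mm and 8.59 degrees, less where a joint would pass 70% of its speed; a pose out of reach is approached as far as the arm can. A call with a gripper value outside its range is refused whole. The fingers move at their own pace and stop on an object; FORCE is the grip in N (left out, the last holds). Time passes only in rows, so rows that repeat a pose let the fingers close. It gives the time, the measured TCP pose, the force and the opening at its end, in the units of the state.
- bot.state(): the state, without advancing time (a new reading comes with each control period).
- viewer.capture(name): name is "scene" or "top" or "wrist"; returns the picture (420x560x3 uint8, blue, green, red); there is no depth.
- viewer.calibration(name): a dict with "K" (3x3 intrinsics, pixels), "D" ([k1, k2, p1, p2, k3] as OpenCV has them; the pictures are not rectified), "camera_from_world" (4x4, takes a point from world to camera coordinates). Camera axes: x right, y up, looking along -z (the intrinsics and any distortion apply to the point x, -y, -z); pixel columns grow to the right and rows downward; lengths in m; the calibration is good to about 2 mm. A picture is of the moment at which its call begins: read the wrist's pose just before it. calibration takes no time and is no camera call; for the wrist camera it gives the pose at the moment of the call.
- job.finish_job(): hands the job in, once; it reports no verdict.
The state is a dict: "time_s": time; "joint_pos": joint angles; "qd": joint speeds; "joint_efforts": joint torques, N m; "tcp_pos": TCP position; "eef_rot": TCP orientation; "ft_force": force on the tool from outside, world axes, zero at the start; "ft_torque": the same for the moment, N m; "gripper_width": finger opening in m.
Only numpy, scipy, OpenCV 4.12 (cv2) and the standard library are available. Lean on these libraries where they do the work, as an engineer would, in place of code of your own. Each camera call takes 0.05 s, during which the arm holds its last target.

## Working session

There is one attempt and no reset: what is moved stays moved. The work goes in short steps, Python scripts to look and compute and a shell command to move; the robot and the scene stay as the last step left them, time stands still between calls to the robot, and variables do not carry over. Pictures are saved under pics/ and viewed, and the job is handed in when it is done.

```bash
ls; mkdir -p pics
python3 - <<'E'
from bench import bot,viewer,job
import cv2,json
for n in ("scene","top","wrist"):
    cv2.imwrite(f"pics/{n}0.png",viewer.capture(n))
s=bot.state();print(s);print(bot.hold_point_z)
for n in ("scene","top"): print(viewer.calibration(n))
E
```

```text
pics
{'time_s': 0.15, 'joint_pos': array([-8.22416076e-01,  2.55603563e-01,  1.07303369e-01, -3.31931701e-04,
       -1.42390525e+00, -2.84593931e-01]), 'qd': array([ 0.00157566, -0.00347035,  0.00479566,  0.00234027, -0.00125924,
        0.00012704]), 'joint_efforts': array([-8.55177532e-04, -3.86938512e+01,  2.38081813e+01,  5.36659867e+00,
       -4.51115469e-03, -2.40138337e-05]), 'tcp_pos': array([ 0.24590405, -0.49155159,  0.23061152]), 'eef_rot': array([-2.29796606e-01,  9.73238407e-01,  6.93724836e-04, -2.05184060e-04]), 'ft_force': array([-0.27720171,  0.11406232,  0.65008448]), 'ft_torque': array([ 0.01044464, -0.06390146, -0.01015447]), 'gripper_width': 0.085070120592351}
-0.0187
{'K': array([[395.59128719,   0.        , 286.40853866],
       [  0.        , 395.59128719, 209.54805873],
       [  0.        ,   0.        ,   1.        ]]), 'D': array([-0.03222257,  0.        ,  0.        ,  0.        ,  0.        ]), 'camera_from_world': array([[ 0.17916034,  0.98363112, -0.01927141, -0.09124423],
       [-0.68649583,  0.13902287,  0.71371991,  0.26689811],
       [ 0.70471629, -0.11464056,  0.70016605, -1.4299878 ],
       [ 0.        ,  0.        ,  0.        ,  1.        ]])}
{'K': array([[429.15632157,   0.        , 278.17519339],
       [  0.        , 429.15632157, 213.60017759],
       [  0.        ,   0.        ,   1.        ]]), 'D': array([0.02094218, 0.        , 0.        , 0.        , 0.        ]), 'camera_from_world': array([[-0.04501954, -0.99898463,  0.00171651,  0.02545249],
       [ 0.97900017, -0.04377683,  0.19910365, -0.57687607],
       [-0.19882635,  0.01064402,  0.97997693, -0.84516499],
       [ 0.        ,  0.        ,  0.        ,  1.        ]])}
```

View pics/scene0.png

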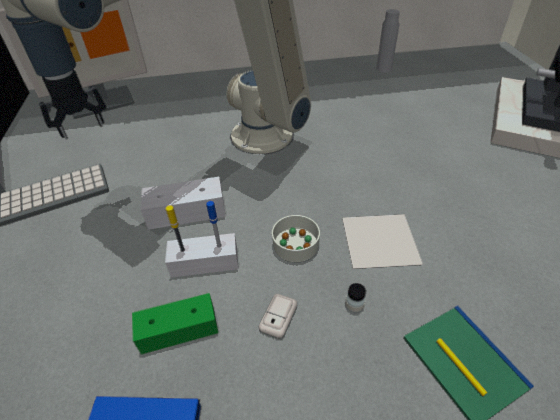

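View pics/top0.png

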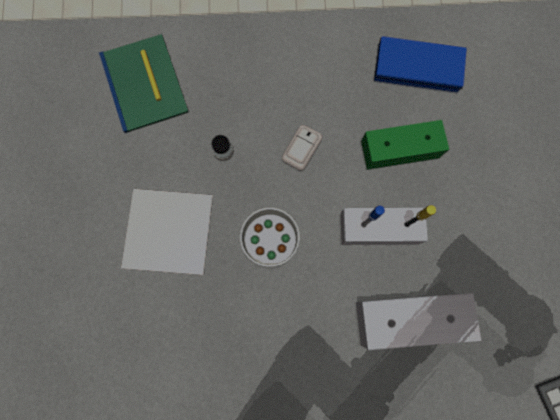

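View pics/wrist0.png

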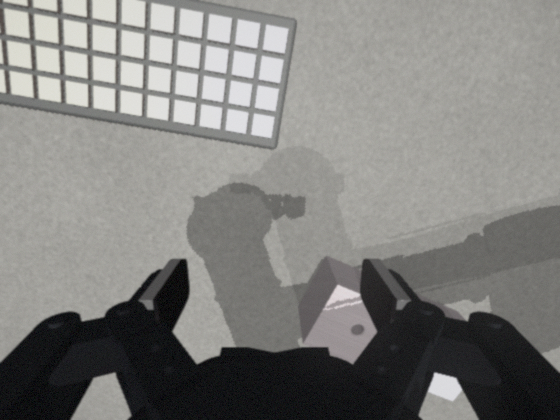

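The scene holds three rack-like blocks: green at (405,144) in top, a large aluminium one at (420,322), and a smaller aluminium one at (385,225) holding both rods. The smaller aluminium one fits the description. The blue handle is its left rod, at top (377,212). I'll check this in an enlarged crop.

```bash
cat > h.py <<'E'
import numpy as np,cv2
from bench import bot,viewer,job
from scipy.spatial.transform import Rotation as R
def ray(cal,uv):
    p=cv2.undistortPoints(np.array([[uv]],float),cal["K"],cal["D"])[0,0]
    T=cal["camera_from_world"];Rm=T[:3,:3]
    return -Rm.T@T[:3,3], Rm.T@np.array([p[0],-p[1],-1])
def onz(cal,uv,z):
    c,d=ray(cal,uv);return c+d*(z-c[2])/d[2]
def proj(cal,P):
    q=cal["camera_from_world"]@np.r_[P,1]
    return cv2.projectPoints(np.array([[q[0],-q[1],-q[2]]]),np.zeros(3),np.zeros(3),cal["K"],cal["D"])[0].ravel()
def tri(u1,u2):
    A=np.zeros((3,3));b=np.zeros(3);o=[]
    for n,u in (("scene",u1),("top",u2)):
        c,d=ray(viewer.calibration(n),u);d/=np.linalg.norm(d);P=np.eye(3)-np.outer(d,d);A+=P;b+=P@c;o.append((c,d))
    x=np.linalg.solve(A,b);return x,[np.linalg.norm(np.cross(x-c,d)) for c,d in o]
E
python3 - <<'E'
import cv2
a=cv2.imread("pics/top0.png");b=cv2.imread("pics/scene0.png")
f=lambda im,x,y,w,h,k:cv2.resize(im[y:y+h,x:x+w],None,fx=k,fy=k,interpolation=cv2.INTER_CUBIC)
cv2.imwrite("pics/c1.png",f(a,335,195,110,60,7));cv2.imwrite("pics/c2.png",f(b,155,190,110,90,6));cv2.imwrite("pics/c3.png",f(a,230,195,80,80,7))
E
```

```text
(no output)
```

View pics/c1.png

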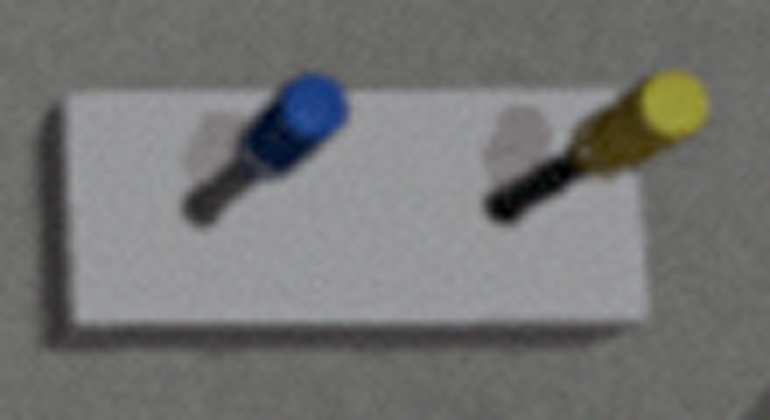

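View pics/c2.png

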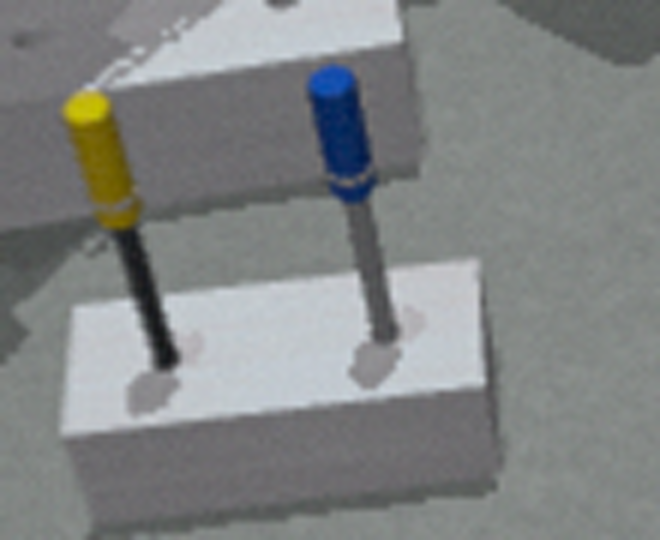

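View pics/c3.png

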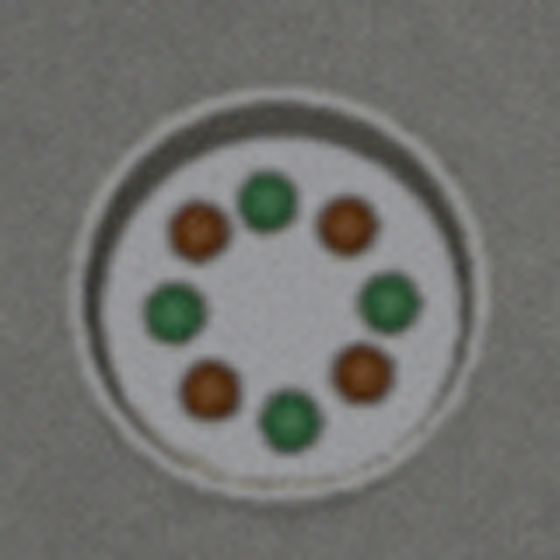

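Run:
```python
from h import *
np.set_printoptions(precision=4,suppress=True)
t=viewer.calibration("top");s=viewer.calibration("scene")
T=lambda x,y,z:onz(t,(335+x/7-.43,195+y/7-.43),z)
S=lambda x,y,z:onz(s,(155+x/6-.42,190+y/6-.42),z)
print("blue top",T(315,105,.205),S(333,80,.205));print("entry",T(202,208,.06),S(385,338,.06))
print("yel",T(675,103,.205),S(88,106,.205),T(503,208,.06))
for c in [(70,92),(625,90),(648,322),(75,325)]: print("rack",T(*c,.06))
D=lambda x,y,z:onz(t,(230+x/7-.43,195+y/7-.43),z)
print("dish L R T B",D(76,293,.05),D(484,293,.05),D(283,92,.05),D(283,492,.05))
for b in [(268,202),(348,227),(390,303),(362,374),(290,421),(210,390),(176,313),(199,232)]: print("bead",D(*b,.016))
for c in [(133,190),(212,194),(205,274),(122,269)]: print("card",onz(t,c,.004))
c=np.mean([onz(t,c,.004) for c in [(133,190),(212,194),(205,274),(122,269)]],axis=0);print(c)
for p in [(222,146)]: print("jar",onz(t,p,.06))
```

```text
blue top [ 0.5469 -0.1771  0.205 ] [ 0.5447 -0.1757  0.205 ]
entry [ 0.5463 -0.1772  0.06  ] [ 0.5471 -0.1767  0.06  ]
yel [ 0.5434 -0.2671  0.205 ] [ 0.5406 -0.2659  0.205 ] [ 0.5424 -0.2667  0.06  ]
rack [ 0.5834 -0.1406  0.06  ]
rack [ 0.5766 -0.3069  0.06  ]
rack [ 0.5064 -0.3058  0.06  ]
rack [ 0.5129 -0.1367  0.06  ]
dish L R T B [0.5337 0.0809 0.05  ] [ 0.5282 -0.0414  0.05  ] [0.5926 0.0163 0.05  ] [0.4715 0.0213 0.05  ]
bead [0.565  0.0227 0.016 ]
bead [ 0.5559 -0.002   0.016 ]
bead [ 0.5314 -0.0139  0.016 ]
bead [ 0.5096 -0.0042  0.016 ]
bead [0.496  0.0187 0.016 ]
bead [0.5068 0.043  0.016 ]
bead [0.5312 0.0527 0.016 ]
bead [0.5564 0.0446 0.016 ]
card [0.6571 0.323  0.004 ]
card [0.64   0.1458 0.004 ]
card [0.462  0.1635 0.004 ]
card [0.4811 0.3427 0.004 ]
[0.5601 0.2438 0.004 ]
jar [0.7318 0.1144 0.06  ]
```

Confirmed in the crops: the rack is the smaller silver block, with blue at its dish-side hole (0.546,-0.177) and yellow 90 mm away at (0.543,-0.267). The dish centre is at (0.5315,0.0195) and the card centre at (0.560,0.244).

```bash
cat >> h.py <<'E'
np.set_printoptions(precision=3,suppress=True)
def delta(pos,ydeg=180,lean=None):
    """tool down, jaw y at ydeg; prints dp (mm), dr"""
    s=bot.state();R0=R.from_quat(s["eef_rot"])
    a=np.radians(ydeg);y=np.array([np.cos(a),np.sin(a),0]);z=np.array([0,0,-1.]);x=np.cross(y,z)
    Rt=R.from_matrix(np.c_[x,y,z])
    if lean: Rt=R.from_rotvec(lean)*Rt
    dp=R0.inv().apply(np.array(pos)-s["tcp_pos"])*1e3;dr=(R0.inv()*Rt).as_rotvec()
    print("dp",dp,"dr",dr,"t",s["time_s"],"tcp",s["tcp_pos"]*1e3,"f",s["ft_force"],"w",s["gripper_width"])
E
python3 -c "
from h import *
delta((.546,-.177,.26))"
```

```text
dp [-409.097  147.142  -29.209] dr [ 0.001  0.001 -1.107] t 0.15 tcp [ 245.904 -491.552  230.612] f [-0.277  0.114  0.65 ] w 0.085070120592351
```

```bash
python3 -m handwheel '[{"dp":[-30,10,-29],"dr":[0,0,-0.13],"fingers":0},{"dp":[-75,27,-29],"dr":[0,0,-0.27],"fingers":0},{"dp":[-120,43,-29],"dr":[0,0,-0.41],"fingers":0},{"dp":[-165,59,-29],"dr":[0,0,-0.55],"fingers":0},{"dp":[-210,75,-29],"dr":[0,0,-0.69],"fingers":0},{"dp":[-255,92,-29],"dr":[0,0,-0.83],"fingers":0},{"dp":[-300,108,-29],"dr":[0,0,-0.97],"fingers":0},{"dp":[-340,122,-29],"dr":[0,0,-1.1],"fingers":0}]' 60
python3 -c "
from h import *
delta((.546,-.177,.26))"
```

```text
time_s: 0.95
tcp_pos: [0.4966, -0.2284, 0.2596]
eef_rot: [-0.707, 0.707, 0.001, 0.0]
ft_force: [-0.0, -0.6, 0.2]
gripper_width: 0.0852
dp [-51.387 -49.415  -0.415] dr [ 0.001  0.002 -0.001] t 0.95 tcp [ 496.551 -228.355  259.558] f [-0.028 -0.636  0.16 ] w 0.08521121864805163
```

```bash
python3 -m handwheel '[{"dp":[-25,-25,0],"dr":[0,0,0],"fingers":0},{"dp":[-51.4,-49.4,0],"dr":[0,0,0],"fingers":0},{"dp":[-51.4,-49.4,0],"dr":[0,0,0],"fingers":0},{"dp":[-51.4,-49.4,0],"dr":[0,0,0],"fingers":0}]'
python3 -c "
from h import *
delta((.546,-.177,.156))
c=viewer.calibration('wrist');im=viewer.capture('wrist')
cv2.imwrite('pics/w1.png',im)
print(proj(c,(.546,-.177,.205)),proj(c,(.546,-.177,.06)))"
```

```text
time_s: 1.35
tcp_pos: [0.5462, -0.1763, 0.2589]
eef_rot: [0.707, -0.707, -0.001, 0.0]
ft_force: [0.3, 0.1, -0.8]
gripper_width: 0.0854
dp [  0.87   -0.097 102.877] dr [0.002 0.002 0.001] t 1.35 tcp [ 546.157 -176.3    258.879] f [ 0.33   0.097 -0.82 ] w 0.08535868819922376
[275.7   226.671] [274.902 184.953]
```

View pics/w1.png

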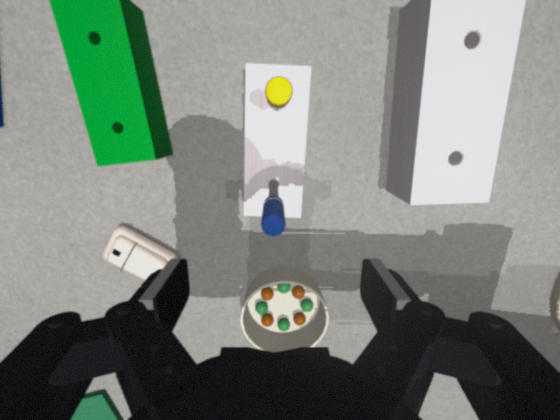

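The wrist view shows the blue handle top at (273,226) against a predicted (276,227), so the agreement is about 1 mm. Next I descend and grip.

```bash
python3 -m handwheel '[{"dp":[0.6,-0.4,25],"dr":[0,0,0],"fingers":0},{"dp":[0.6,-0.4,55],"dr":[0,0,0],"fingers":0},{"dp":[0.6,-0.4,85],"dr":[0,0,0],"fingers":0},{"dp":[0.6,-0.4,103],"dr":[0,0,0],"fingers":0},{"dp":[0.6,-0.4,103],"dr":[0,0,0],"fingers":0},{"dp":[0.6,-0.4,103],"dr":[0,0,0],"fingers":0}]' && python3 -m handwheel '[{"dp":[0,0,0],"dr":[0,0,0],"fingers":255},{"dp":[0,0,0],"dr":[0,0,0],"fingers":255},{"dp":[0,0,0],"dr":[0,0,0],"fingers":255},{"dp":[0,0,0],"dr":[0,0,0],"fingers":255},{"dp":[0,0,0],"dr":[0,0,0],"fingers":255},{"dp":[0,0,0],"dr":[0,0,0],"fingers":255},{"dp":[0,0,0],"dr":[0,0,0],"fingers":255},{"dp":[0,0,0],"dr":[0,0,0],"fingers":255}]' 60
python3 -c "
from h import *
delta((.546,-.177,.156))
cv2.imwrite('pics/s2.png',cv2.resize(viewer.capture('scene')[130:330,100:340],None,fx=3,fy=3))"
```

```text
time_s: 2.0
tcp_pos: [0.5458, -0.1785, 0.1573]
eef_rot: [-0.707, 0.708, 0.001, -0.0]
ft_force: [-0.3, -1.2, 0.4]
gripper_width: 0.0858
time_s: 2.8
tcp_pos: [0.5462, -0.1785, 0.1577]
eef_rot: [-0.707, 0.707, 0.0, 0.0]
ft_force: [0.8, 0.6, 2.8]
gripper_width: 0.0168
dp [-1.52   0.193  1.667] dr [ 0.     0.    -0.001] t 2.8 tcp [ 546.192 -178.521  157.666] f [0.797 0.63  2.789] w 0.016833084753470538
```

View pics/s2.png

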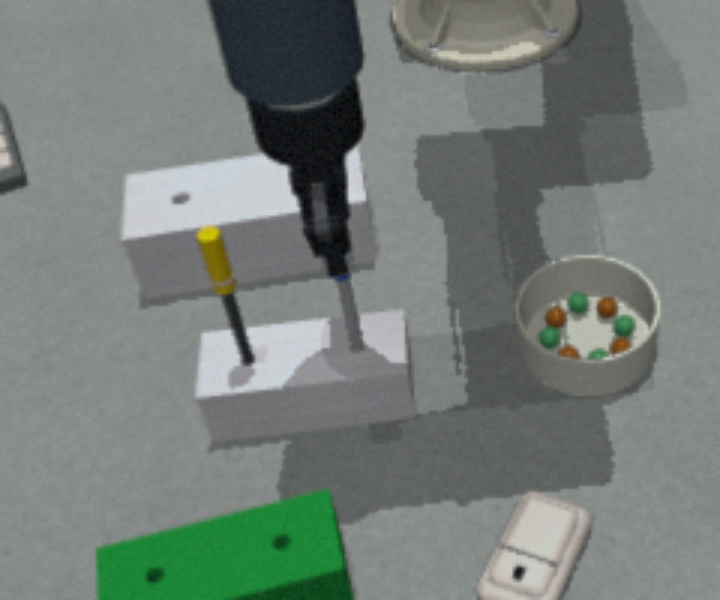

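The fingers are closed around the blue handle with a width of 17 mm, and the yellow rod is unmoved. Lifting straight up.

```bash
python3 -m handwheel '[{"dp":[0,0,-10],"dr":[0,0,0],"fingers":255},{"dp":[0,0,-25],"dr":[0,0,0],"fingers":255},{"dp":[0,0,-40],"dr":[0,0,0],"fingers":255},{"dp":[0,0,-55],"dr":[0,0,0],"fingers":255},{"dp":[0,0,-70],"dr":[0,0,0],"fingers":255},{"dp":[0,0,-85],"dr":[0,0,0],"fingers":255},{"dp":[0,0,-95],"dr":[0,0,0],"fingers":255},{"dp":[0,0,-95],"dr":[0,0,0],"fingers":255}]' && python3 -m handwheel '[{"dp":[0,0,0],"dr":[0,0,0],"fingers":255},{"dp":[0,0,0],"dr":[0,0,0],"fingers":255},{"dp":[0,0,0],"dr":[0,0,0],"fingers":255}]'
python3 -c "
from h import *
delta((.5315,.0195,.25))
a=viewer.capture('scene')[100:300,100:340];b=viewer.capture('top')[130:330,230:470]
cv2.imwrite('pics/s3.png',np.vstack([cv2.resize(i,None,fx=3,fy=1.5*2)[:300*2] for i in (a,)]))
cv2.imwrite('pics/t3.png',cv2.resize(b,None,fx=3,fy=3))"
```

```text
time_s: 3.65
tcp_pos: [0.5466, -0.1787, 0.2541]
eef_rot: [-0.707, 0.707, -0.001, 0.001]
ft_force: [-0.3, -0.7, 0.4]
gripper_width: 0.0166
time_s: 3.95
tcp_pos: [0.5462, -0.1787, 0.2534]
eef_rot: [-0.707, 0.708, -0.0, 0.0]
ft_force: [0.3, 0.1, -0.6]
gripper_width: 0.0165
dp [-198.139   14.944    3.437] dr [-0.     0.    -0.001] t 3.95 tcp [ 546.22  -178.656  253.402] f [ 0.313  0.113 -0.616] w 0.016477590425971016
```

View pics/s3.png

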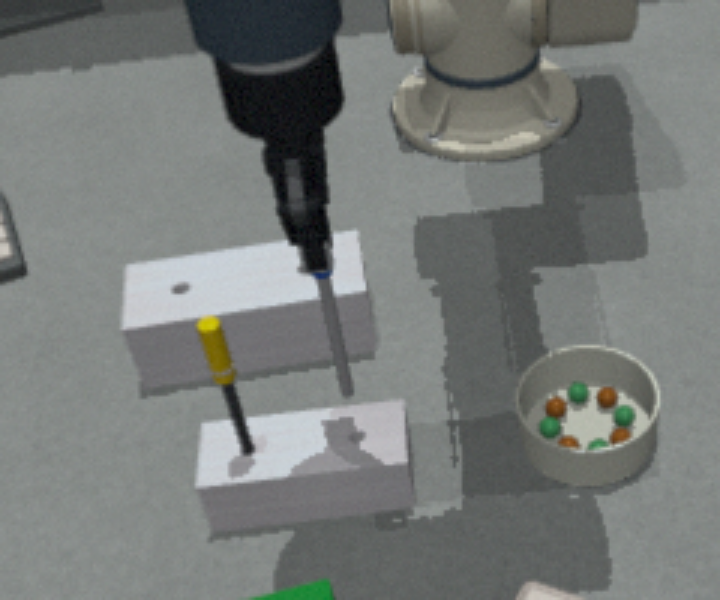

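View pics/t3.png

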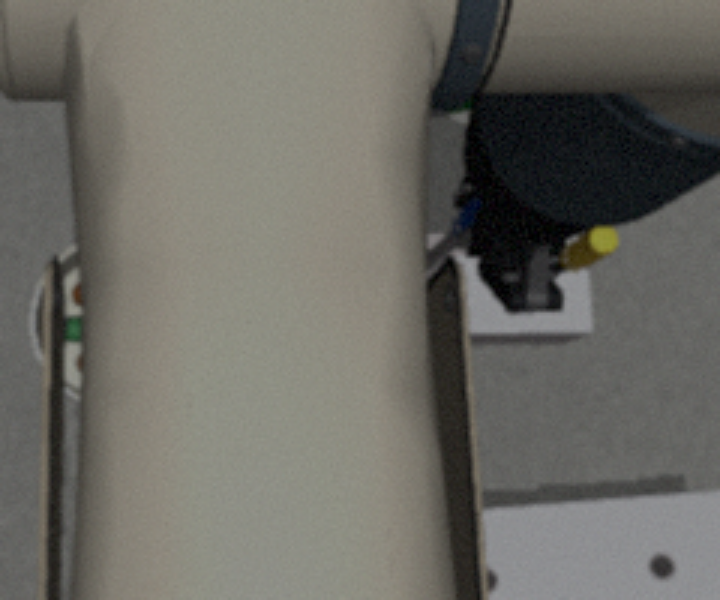

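```bash
python3 -c "
from h import *
s=viewer.calibration('scene')
for p in [(.546,-.177,.1107),(.546,-.18,.1107),(.546,-.177,.24)]: print(proj(s,p))"
python3 -m handwheel '[{"dp":[-20,1,-5],"dr":[0,0,0],"fingers":255},{"dp":[-50,4,-5],"dr":[0,0,0],"fingers":255},{"dp":[-80,6,-5],"dr":[0,0,0],"fingers":255},{"dp":[-110,8,-5],"dr":[0,0,0],"fingers":255},{"dp":[-140,11,-5],"dr":[0,0,0],"fingers":255},{"dp":[-170,13,-5],"dr":[0,0,0],"fingers":255},{"dp":[-190,15,-5],"dr":[0,0,0],"fingers":255},{"dp":[-197,15,-5],"dr":[0,0,0],"fingers":255}]'
python3 -m handwheel '[{"dp":[0,0,0],"dr":[0,0,0],"fingers":255},{"dp":[0,0,0],"dr":[0,0,0],"fingers":255}]'
python3 -c "
from h import *
delta((.5315,.0180,.156))
a=viewer.capture('scene')[140:290,200:400]
cv2.imwrite('pics/s4.png',cv2.resize(a,None,fx=4,fy=4,interpolation=cv2.INTER_CUBIC))"
```

```text
[215.648 231.873]
[214.394 232.054]
[207.041 191.68 ]
time_s: 4.85
tcp_pos: [0.5312, 0.0201, 0.2585]
eef_rot: [0.707, -0.707, 0.0, -0.0]
ft_force: [-0.2, -0.3, -0.9]
gripper_width: 0.0167
time_s: 5.05
tcp_pos: [0.5313, 0.0196, 0.2584]
eef_rot: [0.707, -0.707, 0.0, -0.0]
ft_force: [0.4, -0.5, -1.5]
gripper_width: 0.0166
dp [  1.63   -0.199 102.379] dr [-0.     0.     0.001] t 5.05 tcp [531.261  19.616 258.379] f [ 0.364 -0.483 -1.451] w 0.016564232408964288
```

View pics/s4.png

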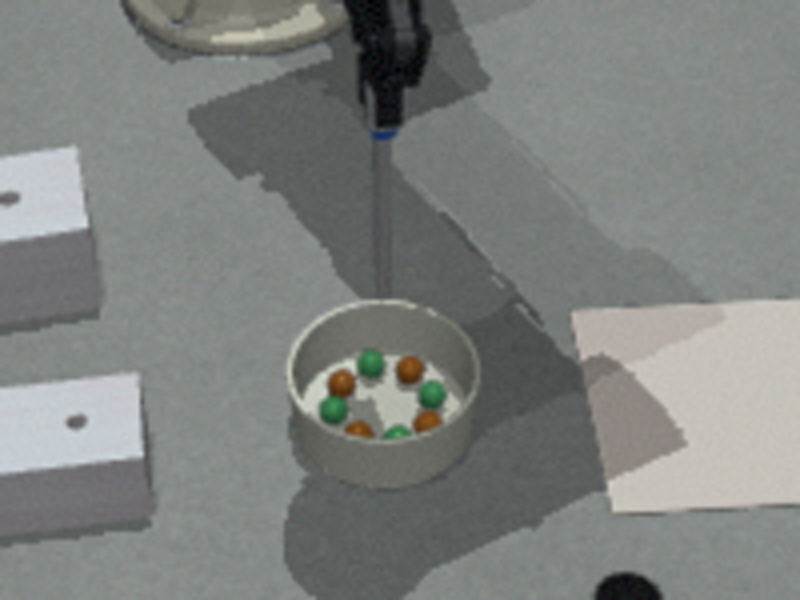

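The rod hangs upright above the dish with its tip near scene (296,214). Now straight down into the free middle.

```bash
python3 -c "
from h import *
s=viewer.calibration('scene')
print(proj(s,(.5313,.021,.1157)),proj(s,(.5313,.021,.11)))"
python3 -m handwheel '[{"dp":[1.2,0,15],"dr":[0,0,0],"fingers":255},{"dp":[1.2,0,32],"dr":[0,0,0],"fingers":255},{"dp":[1.2,0,49],"dr":[0,0,0],"fingers":255},{"dp":[1.2,0,66],"dr":[0,0,0],"fingers":255},{"dp":[1.2,0,83],"dr":[0,0,0],"fingers":255},{"dp":[1.2,0,95],"dr":[0,0,0],"fingers":255},{"dp":[1.2,0,102],"dr":[0,0,0],"fingers":255},{"dp":[1.2,0,102],"dr":[0,0,0],"fingers":255}]'
python3 -m handwheel '[{"dp":[0,0,0],"dr":[0,0,0],"fingers":255},{"dp":[0,0,0],"dr":[0,0,0],"fingers":255},{"dp":[0,0,0],"dr":[0,0,0],"fingers":255}]'
python3 -c "
from h import *
delta((.5315,.0180,.156))
c=viewer.calibration('wrist');cv2.imwrite('pics/w5.png',viewer.capture('wrist'))
a=viewer.capture('scene')[140:290,200:400]
cv2.imwrite('pics/s5.png',cv2.resize(a,None,fx=4,fy=4,interpolation=cv2.INTER_CUBIC))"
```

```text
[295.466 214.545] [295.474 216.165]
time_s: 5.9
tcp_pos: [0.531, 0.0176, 0.1557]
eef_rot: [-0.707, 0.707, 0.0, -0.001]
ft_force: [-0.1, 0.4, -0.2]
gripper_width: 0.0164
time_s: 6.2
tcp_pos: [0.5314, 0.0177, 0.1564]
eef_rot: [-0.707, 0.707, -0.0, 0.0]
ft_force: [0.2, 0.1, -0.4]
gripper_width: 0.0167
dp [-0.3   -0.12   0.358] dr [-0. -0. -0.] t 6.2 tcp [531.38   17.7   156.358] f [ 0.202  0.05  -0.379] w 0.01674296487718063
```

View pics/s5.png

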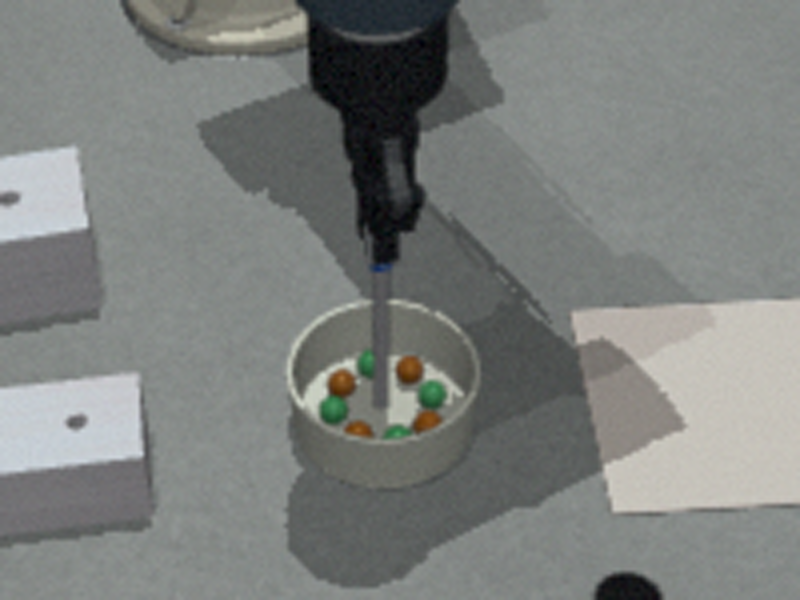

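View pics/w5.png

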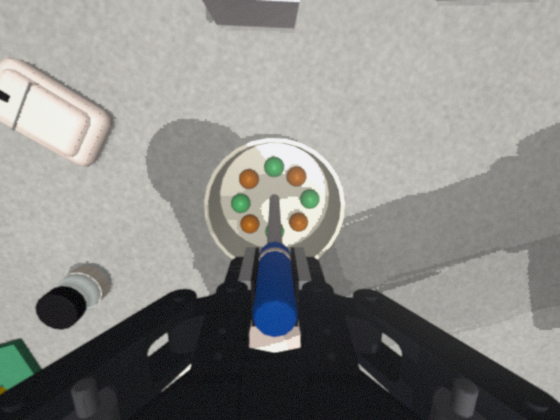

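The rod stands in the free middle, with its tip at about scene (295,241) and all the beads still in place. I'll stir on a circle of about 32 mm radius.

```bash
cat > off.py <<'E'
from h import *
s=bot.state();d=s["tcp_pos"]-np.array([.5315,.018,.156])
cx,cy=-d[1]*1e3,-d[0]*1e3
print("t",s["time_s"],"off",cx,cy,d[2]*1e3,"f",s["ft_force"],"ang",np.degrees(np.arctan2(cy,cx)))
import sys
if len(sys.argv)>1:
    a0=float(sys.argv[1]);r=float(sys.argv[2])
    print([[round(r*np.cos(np.radians(a))-cx),round(r*np.sin(np.radians(a))-cy)] for a in a0+15*np.arange(8)])
E
python3 -m handwheel '[{"dp":[8,0,0],"dr":[0,0,0],"fingers":255},{"dp":[17,0,0],"dr":[0,0,0],"fingers":255},{"dp":[25,0,0],"dr":[0,0,0],"fingers":255},{"dp":[31,4,0],"dr":[0,0,0],"fingers":255},{"dp":[30,11,0],"dr":[0,0,0],"fingers":255},{"dp":[27,17,0],"dr":[0,0,0],"fingers":255},{"dp":[22,23,0],"dr":[0,0,0],"fingers":255},{"dp":[16,28,0],"dr":[0,0,0],"fingers":255}]'
python3 off.py 75 32
```

```text
time_s: 7.1
tcp_pos: [0.5025, 0.0023, 0.1563]
eef_rot: [0.707, -0.707, -0.0, 0.0]
ft_force: [-0.3, 0.2, -0.7]
gripper_width: 0.0166
t 7.1 off 15.711116550918856 28.979347530840084 0.25084778058229174 f [-0.343  0.164 -0.657] ang 61.53572087427878
[[-7, 2], [-16, 3], [-24, 2], [-32, -1], [-38, -6], [-43, -13], [-47, -21], [-48, -29]]
```

```bash
python3 -m handwheel '[{"dp":[-7,2,0],"dr":[0,0,0],"fingers":255},{"dp":[-16,3,0],"dr":[0,0,0],"fingers":255},{"dp":[-24,2,0],"dr":[0,0,0],"fingers":255},{"dp":[-32,-1,0],"dr":[0,0,0],"fingers":255},{"dp":[-38,-6,0],"dr":[0,0,0],"fingers":255},{"dp":[-43,-13,0],"dr":[0,0,0],"fingers":255},{"dp":[-47,-21,0],"dr":[0,0,0],"fingers":255},{"dp":[-48,-29,0],"dr":[0,0,0],"fingers":255}]'
python3 off.py 195 32
python3 -c "
from h import *
a=viewer.capture('scene')[180:280,240:370]
cv2.imwrite('pics/s6.png',cv2.resize(a,None,fx=5,fy=5,interpolation=cv2.INTER_CUBIC))"
```

```text
time_s: 7.9
tcp_pos: [0.5323, 0.0506, 0.156]
eef_rot: [0.707, -0.707, -0.0, 0.0]
ft_force: [0.6, -0.7, -1.5]
gripper_width: 0.0168
t 7.9 off -32.64736229533144 -0.8046184711438809 0.012089883739130336 f [ 0.625 -0.715 -1.472] ang -178.588188799462
[[2, -7], [5, -15], [10, -22], [17, -27], [24, -30], [33, -31], [41, -30], [49, -27]]
```

View pics/s6.png

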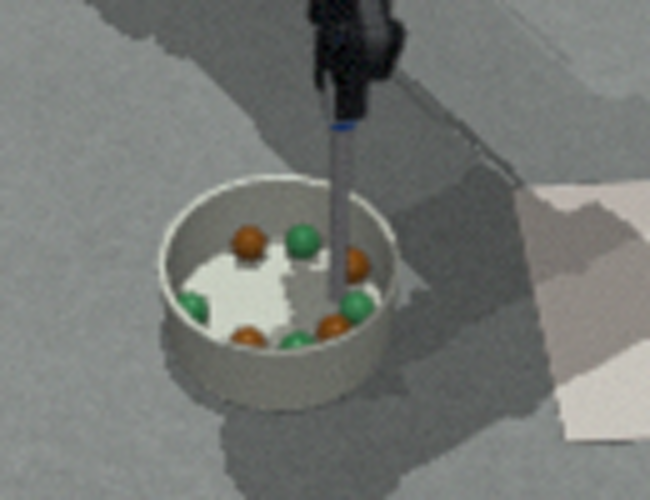

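The beads on the near (robot) side are clearly pushed out, all eight are still in the dish, and the rod is upright. I'll finish the turn.

```bash
python3 -m handwheel '[{"dp":[2,-7,0],"dr":[0,0,0],"fingers":255},{"dp":[5,-15,0],"dr":[0,0,0],"fingers":255},{"dp":[10,-22,0],"dr":[0,0,0],"fingers":255},{"dp":[17,-27,0],"dr":[0,0,0],"fingers":255},{"dp":[24,-30,0],"dr":[0,0,0],"fingers":255},{"dp":[33,-31,0],"dr":[0,0,0],"fingers":255},{"dp":[41,-30,0],"dr":[0,0,0],"fingers":255},{"dp":[49,-27,0],"dr":[0,0,0],"fingers":255}]'
python3 off.py 315 33
```

```text
time_s: 8.75
tcp_pos: [0.5593, 0.001, 0.1556]
eef_rot: [-0.707, 0.707, 0.001, -0.001]
ft_force: [-2.1, 1.1, -0.6]
gripper_width: 0.0169
t 8.75 off 16.991005299890947 -27.836064135324023 -0.42415355685448963 f [-2.08   1.103 -0.578] ang -58.60030114359347
[[6, 5], [12, 11], [15, 19], [16, 28], [15, 36], [12, 44], [6, 51], [0, 56]]
```

```bash
python3 -m handwheel '[{"dp":[6,5,0],"dr":[0,0,0],"fingers":255},{"dp":[12,11,0],"dr":[0,0,0],"fingers":255},{"dp":[15,19,0],"dr":[0,0,0],"fingers":255},{"dp":[16,28,0],"dr":[0,0,0],"fingers":255},{"dp":[15,36,0],"dr":[0,0,0],"fingers":255},{"dp":[12,44,0],"dr":[0,0,0],"fingers":255},{"dp":[6,51,0],"dr":[0,0,0],"fingers":255},{"dp":[0,56,0],"dr":[0,0,0],"fingers":255}]'
python3 off.py 75 33
python3 -c "
from h import *
a=viewer.capture('scene')[180:280,240:370]
cv2.imwrite('pics/s7.png',cv2.resize(a,None,fx=5,fy=5,interpolation=cv2.INTER_CUBIC))
cv2.imwrite('pics/w7.png',viewer.capture('wrist'))"
```

```text
time_s: 9.55
tcp_pos: [0.5022, 0.0011, 0.1556]
eef_rot: [0.707, -0.707, -0.001, 0.001]
ft_force: [-0.2, -0.4, -0.9]
gripper_width: 0.0167
t 9.55 off 16.93782964962155 29.33867756685715 -0.3908421602381862 f [-0.187 -0.377 -0.901] ang 60.001265122470045
[[-8, 3], [-17, 4], [-25, 3], [-33, -1], [-40, -6], [-46, -13], [-49, -21], [-50, -29]]
```

View pics/s7.png

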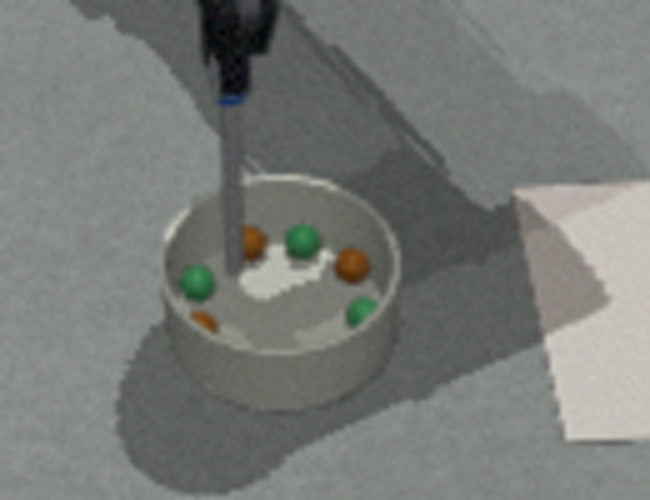

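View pics/w7.png

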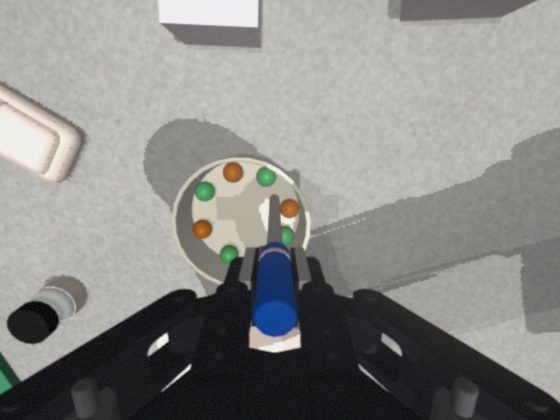

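Six beads show in the scene view and seven in the wrist view, with the last hidden by the handle. I'll quantify the shifts.

```bash
python3 -c "
from h import *
c=viewer.calibration('wrist');C=np.array([.5315,.0195])
for p in [(233,172),(266,177),(290,208),(286,236),(229,255),(202,229),(204,191)]:
  q=onz(c,p,.016)[:2]-C; print(q*1e3,np.linalg.norm(q)*1e3,np.degrees(np.arctan2(q[1],q[0])))
print()
t=viewer.calibration('top')
for b in [(268,202),(348,227),(390,303),(362,374),(290,421),(210,390),(176,313),(199,232)]:
  q=onz(t,(230+b[0]/7-.43,195+b[1]/7-.43),.016)[:2]-C;print(q*1e3,np.linalg.norm(q)*1e3,np.degrees(np.arctan2(q[1],q[0])))
s=viewer.calibration('scene')
for p in [(197,283),(204,326),(250,242),(302,241),(352,266),(362,314)]:
  q=onz(s,(240+p[0]/5-.4,180+p[1]/5-.4),.016)[:2]-C; print('s',q*1e3,np.degrees(np.arctan2(q[1],q[0])))
"
```

```text
[ 11.809 -44.229] 45.77816056175996 -75.05034532844762
[-20.253 -39.311] 44.22194506998788 -117.257290271043
[-44.212  -7.727] 44.88266144792968 -170.08616414950419
[-40.526  22.551] 46.37739627362644 150.90583187365965
[19.582 44.074] 48.228119511160735 66.0440842008756
[46.093 14.762] 48.39924319690401 17.757860035975455
[ 41.297 -25.312] 48.43721345712823 -31.504872130588367

[33.489  3.208] 33.642411887078836 5.47197843031722
[ 24.43  -21.479] 32.530013236365136 -41.321742563800385
[ -0.119 -33.449] 33.44909585725105 -90.20389274814133
[-21.893 -23.709] 32.27150607663883 -132.71941928616388
[-35.45   -0.819] 35.45980100620456 -178.6766941087093
[-24.747  23.511] 34.13486235475055 136.4674458343897
[-0.27  33.203] 33.20425779520147 90.46529566294832
[24.932 25.149] 35.41303338162851 45.247906118657895
s [-25.9   -38.705] -123.7886743323337
s [  4.6   -40.112] -83.4581791175503
s [-49.759  -5.303] -173.91675963062644
s [-44.896  22.697] 153.18116209943315
s [-21.574  45.395] 115.41986210908642
s [12.728 43.032] 73.52247253799331
```

Every bead has moved out to about 45 mm radius and 12–36° round the ring, a shift of roughly 15–30 mm each. Back to the free middle, then straight up.

```bash
python3 -m handwheel '[{"dp":[-6,-10,0],"dr":[0,0,0],"fingers":255},{"dp":[-12,-20,0],"dr":[0,0,0],"fingers":255},{"dp":[-17,-29,0],"dr":[0,0,0],"fingers":255},{"dp":[-17,-29,0],"dr":[0,0,0],"fingers":255},{"dp":[-17,-29,0],"dr":[0,0,0],"fingers":255}]'
python3 -m handwheel '[{"dp":[0,0,-15],"dr":[0,0,0],"fingers":255},{"dp":[0,0,-40],"dr":[0,0,0],"fingers":255},{"dp":[0,0,-70],"dr":[0,0,0],"fingers":255},{"dp":[0,0,-100],"dr":[0,0,0],"fingers":255},{"dp":[0,0,-130],"dr":[0,0,0],"fingers":255},{"dp":[0,0,-160],"dr":[0,0,0],"fingers":255},{"dp":[0,0,-175],"dr":[0,0,0],"fingers":255},{"dp":[0,0,-175],"dr":[0,0,0],"fingers":255}]'
python3 -c "
from h import *
print(bot.state()['joint_pos'])
a=viewer.capture('scene')[100:280,200:440]
cv2.imwrite('pics/s8.png',cv2.resize(a,None,fx=3.3,fy=3.3,interpolation=cv2.INTER_CUBIC))
# final: lean 45 deg, tool axis outward (azimuth az), tip over card
az=np.radians(23.5); h=np.array([np.cos(az),np.sin(az),0])
tip=np.array([.560,.244,.17]); zt=(h+np.array([0,0,-1]))/2**.5
pos=tip-.143*zt; print(pos)
ax=np.cross([0,0,-1],h)*np.pi/4
delta(pos,180+0,list(ax)); delta(pos)
"
```

```text
time_s: 10.15
tcp_pos: [0.5316, 0.0186, 0.1551]
eef_rot: [0.707, -0.707, -0.001, 0.001]
ft_force: [-0.4, -0.1, -1.0]
gripper_width: 0.0167
time_s: 10.95
tcp_pos: [0.5329, 0.0185, 0.3327]
eef_rot: [0.707, -0.707, 0.001, -0.001]
ft_force: [0.2, 0.5, -1.6]
gripper_width: 0.0166
[ 0.329  0.214  0.309  0.    -1.664 -0.328]
[0.467 0.204 0.271]
dp [-185.048   64.807   59.671] dr [ 0.722 -0.313  0.   ] t 11.0 tcp [532.329  18.683 330.672] f [-0.035  0.035 -1.222] w 0.016899125126726006
dp [-185.048   64.807   59.671] dr [ 0.002 -0.     0.001] t 11.0 tcp [532.329  18.683 330.672] f [-0.035  0.035 -1.222] w 0.016899125126726006
```

View pics/s8.png

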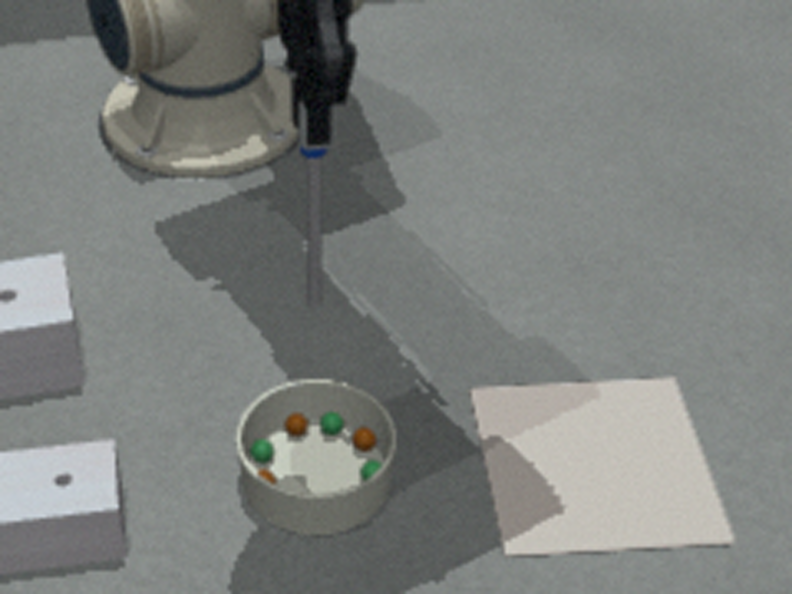

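```bash
cat > fin.py <<'E'
from h import *
az=np.radians(37); h=np.array([np.cos(az),np.sin(az),0])
tip=np.array([.560,.244,.17]); zt=(h+np.array([0,0,-1]))/2**.5
pos=tip-.143*zt
delta(pos,180,list(np.cross([0,0,-1],h)*np.pi/4))
s=bot.state();z=R.from_quat(s["eef_rot"]).apply([0,0,1]);print("tip",s["tcp_pos"]+.143*z,"lean",np.degrees(np.arccos(-z[2])),"j",s["joint_pos"],"qd",s["qd"])
E
python3 fin.py
```

```text
dp [-164.506   52.849   59.649] dr [ 0.629 -0.472  0.   ] t 11.0 tcp [532.329  18.683 330.672] f [-0.035  0.035 -1.222] w 0.016899125126726006
tip [0.532 0.019 0.188] lean 0.10160200606595615 j [ 0.329  0.215  0.305 -0.001 -1.662 -0.328] qd [ 0.001  0.017 -0.054 -0.014  0.013 -0.001]
```

```bash
python3 -m handwheel '[{"dp":[-20,6,4],"dr":[0.06,-0.05,0],"fingers":255},{"dp":[-40,13,10],"dr":[0.14,-0.1,0],"fingers":255},{"dp":[-60,19,17],"dr":[0.22,-0.16,0],"fingers":255},{"dp":[-80,26,25],"dr":[0.3,-0.22,0],"fingers":255},{"dp":[-100,32,33],"dr":[0.38,-0.29,0],"fingers":255},{"dp":[-120,38,40],"dr":[0.46,-0.35,0],"fingers":255},{"dp":[-140,45,50],"dr":[0.54,-0.41,0],"fingers":255},{"dp":[-155,50,56],"dr":[0.6,-0.45,0],"fingers":255}]'
python3 fin.py
```

```text
time_s: 11.8
tcp_pos: [0.48, 0.1732, 0.2719]
eef_rot: [-0.658, 0.658, -0.05, 0.362]
ft_force: [0.6, 0.1, -0.6]
gripper_width: 0.0165
dp [-8.722  2.388  4.25 ] dr [ 0.029 -0.021 -0.001] t 11.8 tcp [480.036 173.22  271.94 ] f [ 0.641  0.107 -0.562] w 0.016545715330842013
tip [0.558 0.232 0.167] lean 42.929292339791516 j [ 0.66  -0.285 -0.572  0.017 -0.535 -0.672] qd [ 0.645 -0.388 -1.121  0.78   1.455 -1.085]
```

```bash
python3 -m handwheel '[{"dp":[-5,1,2],"dr":[0.02,-0.01,0],"fingers":255},{"dp":[-9,2,4],"dr":[0.03,-0.02,0],"fingers":255},{"dp":[-9,2,4],"dr":[0.03,-0.02,0],"fingers":255},{"dp":[-9,2,4],"dr":[0.03,-0.02,0],"fingers":255},{"dp":[-9,2,4],"dr":[0.03,-0.02,0],"fingers":255},{"dp":[-9,2,4],"dr":[0.03,-0.02,0],"fingers":255},{"dp":[-9,2,4],"dr":[0.03,-0.02,0],"fingers":255},{"dp":[-9,2,4],"dr":[0.03,-0.02,0],"fingers":255}]'
python3 fin.py
python3 -c "
from h import *
a=viewer.capture('scene');cv2.imwrite('pics/s9.png',a)
b=viewer.capture('top');cv2.imwrite('pics/t9.png',b)
for n in ('scene','top'): print(proj(viewer.calibration(n),(.561,.245,.168)))"
```

```text
time_s: 12.6
tcp_pos: [0.4796, 0.1832, 0.2717]
eef_rot: [-0.653, 0.654, -0.054, 0.379]
ft_force: [-0.4, 0.7, -1.1]
gripper_width: 0.0168
dp [0.228 0.663 0.222] dr [-0.001 -0.001 -0.001] t 12.6 tcp [479.627 183.162 271.744] f [-0.409  0.656 -1.136] w 0.016816499152865927
tip [0.56  0.244 0.171] lean 44.99363687180886 j [ 0.697 -0.299 -0.631  0.085 -0.456 -0.76 ] qd [ 0.002 -0.003 -0.004  0.001  0.002 -0.   ]
[389.57  194.622]
[145.124 216.287]
```

View pics/s9.png

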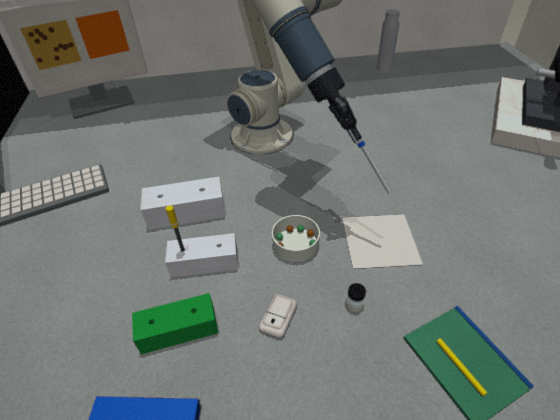

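View pics/t9.png

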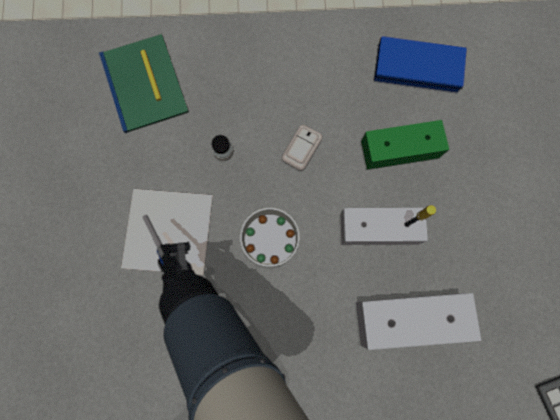

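The rod tip is at scene (388,192) and top (146,216), within 3 px of prediction, so it is about 17 cm above the card centre. All eight beads are in the dish, and the yellow rod, jar and mouse are unmoved. Handing in.

```bash
python3 -c "
from h import *
print(job.finish_job())"
```

```text
the job is handed in; nothing more can be done
None
```

I lifted the blue rod straight out of the smaller aluminium rack and stirred just over one full turn round the dish at about 32 mm radius. I then drew it up and held it leaning over the card, and handed the job in at about 12.7 s.

- **Stir:** wrist and scene pictures with the rod still in the dish put every bead about 15–30 mm from its start, and all eight are in the dish in the final top view.
- **Final hold:** from the arm pose, the tip is at about (0.560, 0.244, 0.171), over the card centre and about 17 cm up. The rod leans 45° with the tip lower, the arm is at rest, and the finger opening is steady at 17 mm. Both cameras agreed with the computed tip to within 3 px.
- **Bystanders:** the yellow rod, jar and mouse look unmoved by eye; I did not re-measure them.

No check failed. The hand-in reports no verdict.

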